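# Set a stirrer's blank speed selector by counting clicks, then start it

## Robot

A 6-joint arm with a two-finger parallel gripper is mounted at the origin on the work surface. World frame = base frame: x ahead of the robot, y to its left, z up, the work surface at z = 0. Lengths are in m, angles in rad, forces in N, time in s.
With the tool pointing down it reaches from about 0.375 to 0.9 m from the base axis. Payload 3.1 kg.
Tool frame: the origin (TCP) lies midway between the tips of the shut fingers; the grasp point (between the pads) lies 19 mm behind it; x points along the fingers, y is the direction in which the jaws open and shut, and the axes are right-handed (so a half turn about x gives the same grasp; the last joint's range is limited). The gripper opens to 85 mm and grips with 20 to 120 N. Pads are 22 mm wide; open, the fingers measure 114 mm over their backs; the gripper's body (76 mm by 85 mm) begins 54 mm behind the grasp point. The pads swing forward as they close: fully open they stand 13 mm farther back than shut.
Start: joints at [1.044, 0.527, 1.433, -0, 1.181, -0.178], TCP at [0.214, 0.587, 0.231] pointing down, gripper open.
Joint ranges: [-3.08, 3.08], [-0.75, 2.2], [0.22, 2.44], [-1.43, 4.57], [0, 2.65], [-2.85, 2.85]. Speed limits (rad/s): [2.79, 2.79, 3.14, 3.14, 3.14, 3.14].

## Interface

Orientations are given as a rotation vector (axis times angle).
In Python, from workcell import robot gives the robot as it stands. The module is installed in compiled form; this text tells all that it offers.
- The arm moves only by the shell command python3 -m jog 'ROWS' [FORCE]. ROWS is JSON, a list of rows, each a list of 3 entries, a list of its own where there are three numbers: the shift along the tool's x, y, z in m, then the turn about the tool's x in rad, then the closure, from 0 (fully open) to 1 (shut). A call has 1 to 20 rows; each row is the pose to reach, as a shift and turn from the pose commanded when the call began, along the tool's axes at that moment; what a row does not reach only later rows make up. A row lasts 1/12 s, in which the tool goes at most 41.7 mm and 7.16 degrees, less where a joint would pass 70% of its speed; a pose out of reach is approached as far as the arm can. A call with a gripper value outside its range is refused whole. The fingers move at their own pace and stop on an object; FORCE is the grip in N (left out, the last holds). Time passes only in rows, so rows that repeat a pose let the fingers close. It gives the time, the measured TCP pose, the force and the opening at its end, in the units of the state.
- robot.read_state(): the state, without advancing time (a new reading comes with each control period).
- robot.snapshot(name): name is "side" or "top"; returns the picture (400x640x3 uint8, blue, green, red); there is no depth.
- robot.camera_info(name): a dict with "intrinsics" (3x3 intrinsics, pixels), "dist_coeffs" ([k1, k2, p1, p2, k3] as OpenCV has them; the pictures are not rectified), "rvec" (rotation vector, rad) and "tvec" (3), from world to camera coordinates, as OpenCV has them. Camera axes: x right, y down, z forward; pixel columns grow to the right and rows downward; lengths in m; the calibration is good to about 2 mm. A picture is of the moment at which its call begins. camera_info takes no time and is no camera call.
- robot.job_done(): hands the job in, once; it reports no verdict.
The state is a dict: "clock": time; "qpos": joint angles; "dq": joint speeds; "effort": joint torques, N m; "ee_pos": TCP position; "tool_rot": TCP orientation; "wrist_force": force on the tool from outside, world axes, zero at the start; "moment": the same for the moment, N m; "grip_width": opening from 0.0 (shut) to 1.0 (fully open).
Only numpy, scipy, OpenCV 4.12 (cv2) and the standard library are available. Lean on these libraries where they do the work, as an engineer would, in place of code of your own. Each camera call takes 0.05 s, during which the arm holds its last target. There are 200 camera calls.

## Task

The scale round this magnetic stirrer's black speed selector has worn away, so set it by feel: turn it anticlockwise until it meets its end stop, without forcing it there, then clockwise four clicks from the stop and leave it resting in that fourth click. Only then press the green start key all the way down and let it spring back. Leave the beaker on the plate and the other things on the bench where they stand.

Things in the scene. Friction and masses are not known exactly. Their poses are not given: they have to be found in the camera images.
- stirrer: Fixed cream magnetic stirrer, 300 mm deep (x), 220 wide (y). Origin under its centre at bench level, z up, -x its front. Its front 134 mm are a flat control deck 62 mm above the bench with selector and key; behind, the housing rises to 92 mm (its edge 69 mm behind the selector's axis) and carries a white 150 mm square plate, top at 106 mm, centre at x = 68 mm.
- selector_mid (a point): Centre of the speed selector, on its axis, half-way up. It is a smooth black upright cap knob, 40 mm in diameter, 34 mm tall, with no mark or pointer; its underside is 3 mm above the deck (17 mm below this point) over a 50 mm aluminium ring. It turns about the vertical, clockwise from above for more speed. This point does not turn with it (axes as the stirrer's).
- selector_top (a point): Centre of the selector's top face, not turning either. Its clicks: a sprung roller drops into evenly spaced notches, 20 to 40 degrees apart; the spacing differs between stirrers and is not known. Leaving a notch takes up to 0.3 N m within the first 4 degrees; this falls evenly to zero half-way, then reverses and pulls the knob on into the next notch. Let go, it settles in a notch.
- selector_foot (a point): Point on the selector's axis at deck level, not turning. Its two end stops are about 198 degrees apart; at the start it rests 45 to 125 degrees from the anticlockwise one. That one lies 3 degrees past the first notch, which counts as none: the next clockwise is click one. At the stop the torque rises past that of the notches by 0.14 N m per degree; over 0.9 N m harms the switch.
- start_key_top (a point): Centre of the top face of the round green start key, 22 mm in diameter, on the deck 110 mm to the right (stirrer's -y) of the selector. This face is 21 mm above the deck, 9 mm above its grey 38 mm collar. It is pressed straight down.
- start_key (a joint): Travel of the start key in m: 0 up, 0.005 fully down (about 5 N); it springs back.
- beaker_mid (a point): Centre, half-way up, of the glass beaker with a stirring bar on the stirrer's plate: 72 mm across the rim, 95 mm tall. To be left alone.
- reagent_mid (a point): Half-way up the amber reagent bottle with a blue cap on the bench: 70 mm in diameter, 145 mm tall. To be left alone.
- jar_mid (a point): Half-way up the clear jar with a white lid on the bench: 60 mm in diameter, 75 mm tall. To be left alone.
- rack_mid (a point): Centre of the white tube rack on the bench, 85 by 110 mm, 63 mm tall with its capped tubes (this point is 22 mm up). To be left alone.
There are look-alikes about, which are no part of the job. There is more than one size of the part that bears reagent_mid; the job needs the larger. What is shaped like the part that bears rack_mid but purple is not meant.

How it is judged:
By the outcome, as a careful person would: the job done as asked, in the order asked, and still so for the second after the job is handed in, with the robot touching nothing.
It also fails if it takes over 72 s, if anything falls off the work surface, if the arm or the gripper's body presses on something with over 40 N, if the wrist force passes 120 N, or if a joint passes its speed limit or range.

## Working session

There is one attempt and no reset: what is moved stays moved. The work goes in short steps, Python scripts to look and compute and a shell command to move; the robot and the scene stay as the last step left them, time stands still between calls to the robot, and variables do not carry over. Pictures are saved under pics/ and viewed, about 8 in all and at most 12, crops included, and the job is handed in when it is done.

```bash
mkdir -p pics; cat > h.py <<'E'
import numpy as np, cv2
from workcell import robot
def ray(name,uv):
    c=robot.camera_info(name);K=np.array(c["intrinsics"],float);d=np.array(c["dist_coeffs"],float)
    R=cv2.Rodrigues(np.array(c["rvec"],float))[0];t=np.array(c["tvec"],float).ravel()
    p=cv2.undistortPoints(np.array([[uv]],float),K,d)[0,0]
    return -R.T@t, R.T@np.array([p[0],p[1],1.])
def onz(name,uv,z):
    o,v=ray(name,uv); return o+v*(z-o[2])/v[2]
def tri(a,b):
    (o1,v1),(o2,v2)=ray("top",a),ray("side",b)
    s=np.linalg.lstsq(np.c_[v1,-v2],o2-o1,rcond=None)[0]
    p,q=o1+v1*s[0],o2+v2*s[1]; return (p+q)/2,np.linalg.norm(p-q)
def st():
    s=robot.read_state()
    for k in s: print(k,np.round(s[k],4))
E
python3 - <<'E'
from h import *
for n in("top","side"): cv2.imwrite(f"pics/{n}0.png",robot.snapshot(n)); print(n,ray(n,(320,200)))
st()
E
```

```text
top (array([ 0.52194437, -0.07327211,  1.08367176]), array([ 0.08697027, -0.02679921, -0.99587897]))
side (array([ 0.49594533, -0.95231197,  1.05205736]), array([ 0.08561797,  0.67190026, -0.7357117 ]))
clock 0.1
qpos [ 1.0435  0.5284  1.4337 -0.      1.1814 -0.1785]
dq [ 0.0016 -0.0008 -0.0032  0.0008 -0.0006  0.    ]
effort [ 4.00000e-04 -4.43303e+01 -1.78586e+01 -2.00000e-04  3.90000e-03
  0.00000e+00]
ee_pos [0.2133 0.5868 0.2304]
tool_rot [ 0.2723  1.5541 -0.2752]
wrist_force [-0.3533  0.4196  0.0896]
moment [0.0031 0.0062 0.0059]
grip_width 1.0025
```

View pics/top0.png

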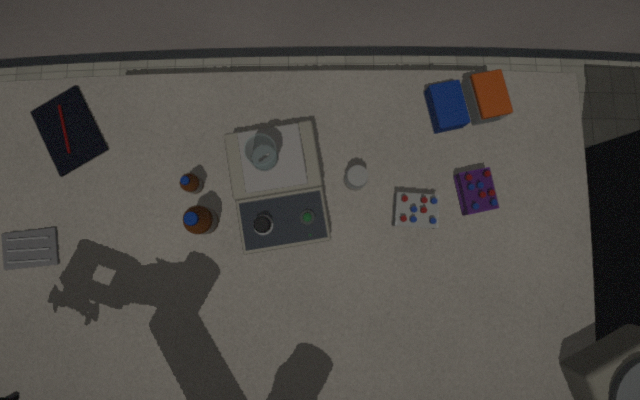

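View pics/side0.png

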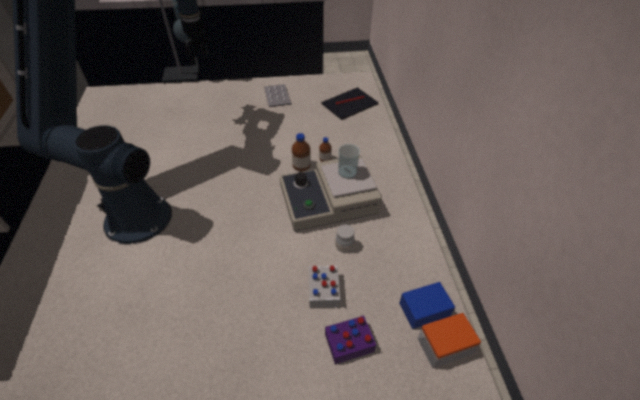

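The top view shows the stirrer at about (225–330, 120–250), the black selector near (262,224) and the green key near (308,217). The large amber bottle is at (197,219) and the small look-alike at (190,183). The white rack is at (415,208) and the purple look-alike at (478,190). Only the one black knob on the deck fits the selector. I'll confirm that in an enlarged crop and measure it.

```bash
python3 - <<'E'
from h import *
a=cv2.imread("pics/top0.png");b=cv2.imread("pics/side0.png")
ca=cv2.resize(a[170:260,170:350],None,fx=4.4,fy=4.4,interpolation=cv2.INTER_CUBIC)[:, :]
cb=cv2.resize(b[125:235,260:400],None,fx=2,fy=2,interpolation=cv2.INTER_CUBIC)
im=np.zeros((600,800,3),np.uint8);im[:ca.shape[0],:min(800,ca.shape[1])]=ca[:,:800]
cb=cb[:204];im[396:396+cb.shape[0],:cb.shape[1]]=cb
im=np.clip(im.astype(float)*1.8,0,255).astype(np.uint8)
cv2.imwrite("pics/crop0.png",im)
for n,i,w in(("top",a,(slice(190,245),slice(240,330))),("side",b,(slice(170,225),slice(280,335)))):
    s=i[w].astype(int);g=(s[...,1]-np.maximum(s[...,0],s[...,2])>20).astype(np.uint8)
    y,x=np.nonzero(g);k=(x.mean()+w[1].start,y.mean()+w[0].start);print(n,"key",k,len(x),onz(n,k,.083))
    d=(s.max(2)<35).astype(np.uint8)
    N,L,S,C=cv2.connectedComponentsWithStats(d)
    for j in range(1,N):
        if S[j,4]>25: print(n,"dark",S[j],C[j]+[w[1].start,w[0].start])
E
```

```text
top key (np.float64(306.81632653061223), np.float64(217.16326530612244)) 49 [ 0.56834871 -0.06749019  0.083     ]
top dark [14 27 17 15 96] [263.09375 223.84375]
side key (np.float64(308.22222222222223), np.float64(202.1851851851852)) 27 [ 0.56977134 -0.07238389  0.083     ]
side dark [15  5 12 11 86] [300.87209302 179.89534884]
```

View pics/crop0.png

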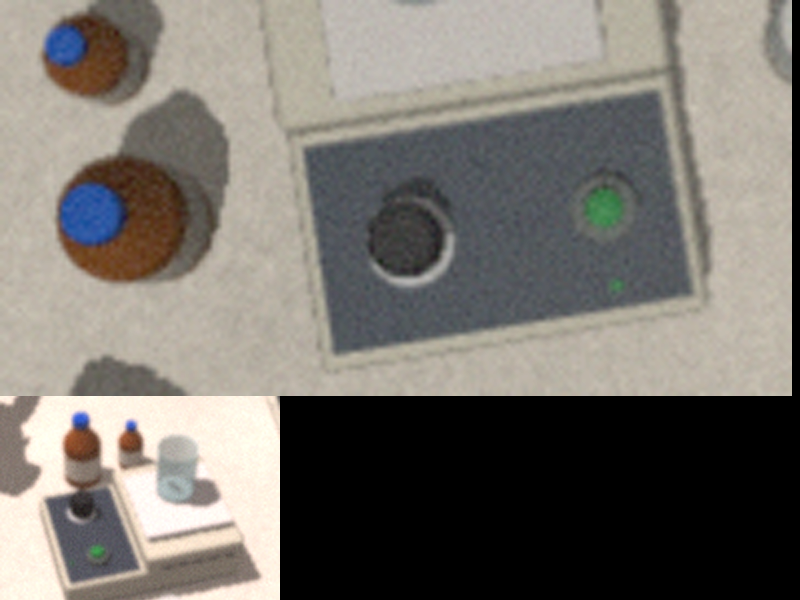

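Crop: the black selector cap is at about px (262.3,224) in the top view, over its bright ring, and the green key in its grey collar is at (307,217). The tiny green dot at (310,235) is only a lamp. Next I work out the positions and the first shift.

```bash
python3 - <<'E'
from h import *
s=robot.read_state()
R=cv2.Rodrigues(np.array(s["tool_rot"],float))[0];print(R.round(3))
k=onz("top",(262.3,224.1),.099);g=onz("top",(306.9,217.2),.083)
print("knob",k,tri((262.3,224.1),(300.7,177.3)));print("key",g,tri((306.9,217.2),(308.4,202.2)),np.linalg.norm((k-g)[:2]))
a,b=onz("top",(170+330/4.4,170+362/4.4),.062),onz("top",(170+703/4.4,170+298/4.4),.062);print("front edge",a,b)
e=(a-b)[:2];print("yaw",np.degrees(np.arctan2(-e[0],e[1])))
d=(g-k)[:2];print("yaw keyknob",np.degrees(np.arctan2(d[0],-d[1])))
for z in(.2,.13): print(z,(R.T@(np.array([k[0],k[1],z])-s["ee_pos"])).round(4))
E
```

```text
[[-0.001  0.342  0.94 ]
 [-0.002  0.94  -0.342]
 [-1.    -0.002 -0.   ]]
knob [0.55316119 0.03827908 0.099     ] (array([0.5545532 , 0.03943128, 0.0885504 ]), np.float64(0.0021215727642077777))
key [ 0.56825607 -0.06769049  0.083     ] (array([ 0.56962174, -0.0676983 ,  0.07768427]), np.float64(0.002238194151264048)) 0.10703927129605392
front edge [0.48612696 0.08565369 0.062     ] [ 0.51764192 -0.12282678  0.062     ]
yaw 8.596037499928126
yaw keyknob 8.106984225183153
0.2 [ 0.031  -0.3993  0.5069]
0.13 [ 0.101  -0.3991  0.5069]
```

```bash
python3 -m jog '[[[0,-0.400,0.507],1.5,0],[[0,-0.400,0.507],1.5,0],[[0,-0.400,0.507],1.5,0],[[0,-0.400,0.507],1.5,0],[[0,-0.400,0.507],1.5,0],[[0,-0.400,0.507],1.5,0],[[0,-0.400,0.507],1.5,0],[[0,-0.400,0.507],1.5,0],[[0,-0.400,0.507],1.5,0],[[0,-0.400,0.507],1.5,0],[[0,-0.400,0.507],1.5,0],[[0,-0.400,0.507],1.5,0],[[0,-0.400,0.507],1.5,0],[[0,-0.400,0.507],1.5,0],[[0,-0.400,0.507],1.5,0],[[0,-0.400,0.507],1.5,0],[[0,-0.400,0.507],1.5,0],[[0,-0.400,0.507],1.5,0],[[0,-0.400,0.507],1.5,0],[[0,-0.400,0.507],1.5,0]]' 25
python3 - <<'E'
from h import *
st();s=robot.read_state();R=cv2.Rodrigues(np.array(s["tool_rot"],float))[0];print(R.round(3))
print(R.T@(np.array([.5535,.0395,.2])-s["ee_pos"]))
E
```

```text
clock: 1.77
ee_pos: [0.5521, 0.0395, 0.231]
tool_rot: [1.409, 1.067, -1.411]
wrist_force: [0.2, -0.3, 0.2]
grip_width: 1.002
clock 1.7667
qpos [-1.3070e-01  4.3230e-01  1.6128e+00  4.0000e-04  1.0983e+00  1.4570e-01]
dq [ 0.0095 -0.0043 -0.0002 -0.0026 -0.0037 -0.0015]
effort [-5.37200e-01 -3.82743e+01 -1.67102e+01 -2.07000e-02 -1.08000e-02
  1.80000e-03]
ee_pos [0.5521 0.0395 0.231 ]
tool_rot [ 1.4093  1.067  -1.4111]
wrist_force [ 0.1935 -0.3131  0.1767]
moment [-0.037   0.0233 -0.0294]
grip_width 1.0019
[[-0.002  0.962 -0.273]
 [ 0.001 -0.273 -0.962]
 [-1.    -0.002 -0.   ]]
[ 0.03101845  0.00144506 -0.00038697]
```

```bash
python3 -m jog '[[[0.03,0.001,0],0,0],[[0.06,0.001,0],0,0],[[0.09,0.001,0],0,0],[[0.11,0.001,0],0,0],[[0.12,0.001,0],0,0],[[0.13,0.001,0],0,0],[[0.13,0.001,0],0,0]]'
python3 -c "
from h import *
cv2.imwrite('pics/s1.png',cv2.resize(np.hstack([robot.snapshot('side')[110:220,240:380],robot.snapshot('top')[155:265,200:340]]),None,fx=2.85,fy=2.85,interpolation=cv2.INTER_CUBIC))"
```

```text
clock: 2.35
ee_pos: [0.5533, 0.0388, 0.1002]
tool_rot: [1.409, 1.067, -1.412]
wrist_force: [-0.8, -0.2, -0.4]
grip_width: 0.998
```

View pics/s1.png

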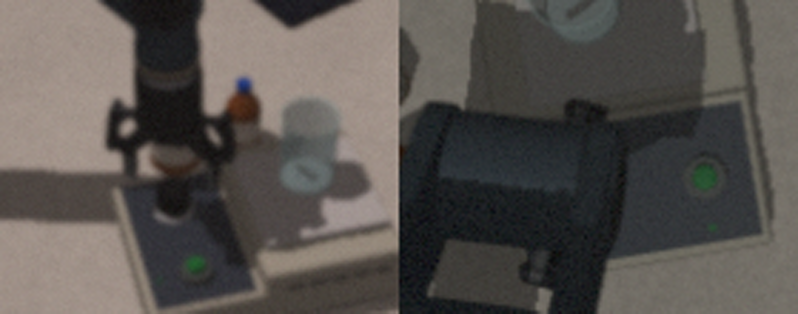

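The side crop (left half) shows the open fingers straddling the black knob at (172,190), clear of the housing and bottles. Next I descend in two guarded steps and close gently.

```bash
python3 -m jog '[[[0.01,0,0],0,0],[[0.018,0,0],0,0],[[0.026,0,0],0,0],[[0.032,0,0],0,0],[[0.035,0,0],0,0],[[0.035,0,0],0,0]]'
python3 -m jog '[[[0,0,0],0,0.3],[[0,0,0],0,0.4],[[0,0,0],0,0.5],[[0,0,0],0,0.6],[[0,0,0],0,0.7],[[0,0,0],0,0.8],[[0,0,0],0,0.9],[[0,0,0],0,1],[[0,0,0],0,1],[[0,0,0],0,1]]' 25
python3 -c "
from h import *
st()"
```

```text
clock: 2.95
ee_pos: [0.5536, 0.0379, 0.0653]
tool_rot: [1.41, 1.066, -1.413]
wrist_force: [0.1, -0.8, 1.0]
grip_width: 0.998
clock: 3.78
ee_pos: [0.5532, 0.0382, 0.0668]
tool_rot: [1.41, 1.066, -1.413]
wrist_force: [-3.1, 1.0, 5.5]
grip_width: 0.461
clock 3.7833
qpos [-1.3260e-01  6.7830e-01  1.7367e+00  1.0000e-04  7.2870e-01  1.4510e-01]
dq [ 0.0015 -0.0001  0.0009 -0.001  -0.0016  0.0004]
effort [-6.33800e-01 -4.02860e+01 -1.11019e+01 -7.90000e-02 -1.02230e+00
  1.19000e-02]
ee_pos [0.5532 0.0382 0.0668]
tool_rot [ 1.41    1.0663 -1.4125]
wrist_force [-3.0991  0.9621  5.452 ]
moment [ 0.177   0.5089 -0.0362]
grip_width 0.4615
```

Gripped: opening is about 39 mm with low side load. Now I turn anticlockwise in 2° steps, with a torque guard after each step.

```bash
cat > c.py <<'E'
import sys
from h import *
s=robot.read_state();R=cv2.Rodrigues(np.array(s["tool_rot"],float))[0]
m=s["moment"][2];f=s["wrist_force"]
print("t%.2f yaw %.1f Mz %.3f j6 %.2f F %s w %.3f"%(s["clock"],np.degrees(np.arctan2(R[1,1],R[0,1])),m,s["qpos"][5],np.round(f,1),s["grip_width"]))
sys.exit(abs(m)>float(sys.argv[1]))
E
J="python3 -m jog"; C="python3 c.py 0.38"
$J '[[[0,0,0],-0.018,1],[[0,0,0],-0.035,1]]' >/dev/null && $C &&
$J '[[[0,0,0],-0.018,1],[[0,0,0],-0.035,1]]' >/dev/null && $C &&
$J '[[[0,0,0],-0.018,1],[[0,0,0],-0.035,1]]' >/dev/null && $C &&
$J '[[[0,0,0],-0.018,1],[[0,0,0],-0.035,1]]' >/dev/null && $C &&
$J '[[[0,0,0],-0.018,1],[[0,0,0],-0.035,1]]' >/dev/null && $C &&
$J '[[[0,0,0],-0.018,1],[[0,0,0],-0.035,1]]' >/dev/null && $C &&
$J '[[[0,0,0],-0.018,1],[[0,0,0],-0.035,1]]' >/dev/null && $C &&
$J '[[[0,0,0],-0.018,1],[[0,0,0],-0.035,1]]' >/dev/null && $C &&
$J '[[[0,0,0],-0.018,1],[[0,0,0],-0.035,1]]' >/dev/null && $C &&
$J '[[[0,0,0],-0.018,1],[[0,0,0],-0.035,1]]' >/dev/null && $C
```

```text
t3.95 yaw -13.9 Mz -0.340 j6 0.11 F [-3.   1.1  5.5] w 0.462False
```

```bash
sed -i 's/sys.exit(abs(m)>float(sys.argv\[1\]))/sys.exit(int(abs(m)>float(sys.argv[1])))/' c.py
J="python3 -m jog"; C="python3 c.py 0.42"
$J '[[[0,0,0],-0.018,1],[[0,0,0],-0.035,1]]' >/dev/null && $C &&
$J '[[[0,0,0],-0.018,1],[[0,0,0],-0.035,1]]' >/dev/null && $C &&
$J '[[[0,0,0],-0.018,1],[[0,0,0],-0.035,1]]' >/dev/null && $C &&
$J '[[[0,0,0],-0.018,1],[[0,0,0],-0.035,1]]' >/dev/null && $C &&
$J '[[[0,0,0],-0.018,1],[[0,0,0],-0.035,1]]' >/dev/null && $C &&
$J '[[[0,0,0],-0.018,1],[[0,0,0],-0.035,1]]' >/dev/null && $C &&
$J '[[[0,0,0],-0.018,1],[[0,0,0],-0.035,1]]' >/dev/null && $C &&
$J '[[[0,0,0],-0.018,1],[[0,0,0],-0.035,1]]' >/dev/null && $C &&
$J '[[[0,0,0],-0.018,1],[[0,0,0],-0.035,1]]' >/dev/null && $C
```

```text
t4.12 yaw -12.0 Mz -0.240 j6 0.08 F [-2.6  1.   6.3] w 0.457
t4.28 yaw -9.9 Mz -0.293 j6 0.04 F [-2.7  0.5  5.5] w 0.456
t4.45 yaw -7.9 Mz -0.286 j6 0.01 F [-2.8  0.6  4.7] w 0.459
t4.62 yaw -5.9 Mz -0.191 j6 -0.03 F [-2.9  0.6  5.1] w 0.463
t4.78 yaw -3.9 Mz -0.209 j6 -0.07 F [-2.8 -0.1  5.7] w 0.459
t4.95 yaw -1.9 Mz -0.079 j6 -0.10 F [-2.9  0.8  5.1] w 0.460
t5.12 yaw 0.1 Mz -0.104 j6 -0.14 F [-2.5  0.5  5.4] w 0.459
t5.28 yaw 2.2 Mz -0.050 j6 -0.17 F [-1.2  1.2  5.5] w 0.460
t5.45 yaw 4.2 Mz -0.022 j6 -0.21 F [-2.2  0.4  4.4] w 0.461
```

Clear detent signature: the torque is falling to zero about 18–20° along. Continuing.

```bash
J="python3 -m jog"; C="python3 c.py 0.42"
$J '[[[0,0,0],-0.018,1],[[0,0,0],-0.035,1]]' >/dev/null && $C &&
$J '[[[0,0,0],-0.018,1],[[0,0,0],-0.035,1]]' >/dev/null && $C &&
$J '[[[0,0,0],-0.018,1],[[0,0,0],-0.035,1]]' >/dev/null && $C &&
$J '[[[0,0,0],-0.018,1],[[0,0,0],-0.035,1]]' >/dev/null && $C &&
$J '[[[0,0,0],-0.018,1],[[0,0,0],-0.035,1]]' >/dev/null && $C &&
$J '[[[0,0,0],-0.018,1],[[0,0,0],-0.035,1]]' >/dev/null && $C &&
$J '[[[0,0,0],-0.018,1],[[0,0,0],-0.035,1]]' >/dev/null && $C &&
$J '[[[0,0,0],-0.018,1],[[0,0,0],-0.035,1]]' >/dev/null && $C &&
$J '[[[0,0,0],-0.018,1],[[0,0,0],-0.035,1]]' >/dev/null && $C &&
$J '[[[0,0,0],-0.018,1],[[0,0,0],-0.035,1]]' >/dev/null && $C &&
$J '[[[0,0,0],-0.018,1],[[0,0,0],-0.035,1]]' >/dev/null && $C &&
$J '[[[0,0,0],-0.018,1],[[0,0,0],-0.035,1]]' >/dev/null && $C &&
$J '[[[0,0,0],-0.018,1],[[0,0,0],-0.035,1]]' >/dev/null && $C &&
$J '[[[0,0,0],-0.018,1],[[0,0,0],-0.035,1]]' >/dev/null && $C
```

```text
t5.62 yaw 6.2 Mz -0.020 j6 -0.24 F [-2.5  1.3  4.8] w 0.461
t5.78 yaw 8.2 Mz -0.012 j6 -0.28 F [-2.4  1.6  4.5] w 0.458
t5.95 yaw 10.2 Mz 0.123 j6 -0.31 F [-2.1  2.   5. ] w 0.464
t6.12 yaw 12.2 Mz 0.098 j6 -0.35 F [-1.7  2.   4.8] w 0.460
t6.28 yaw 14.3 Mz 0.207 j6 -0.38 F [-2.2  2.2  5.2] w 0.463
t6.45 yaw 16.3 Mz 0.195 j6 -0.42 F [-1.3  2.   5.2] w 0.456
t6.62 yaw 18.3 Mz 0.191 j6 -0.45 F [-1.4  3.6  4.9] w 0.463
t6.78 yaw 20.2 Mz -0.059 j6 -0.49 F [-1.5  3.3  5.4] w 0.459
t6.95 yaw 22.1 Mz -0.323 j6 -0.52 F [-0.5  2.1  4.6] w 0.462
t7.12 yaw 24.1 Mz -0.286 j6 -0.56 F [-0.2  3.3  5.6] w 0.462
t7.28 yaw 26.1 Mz -0.287 j6 -0.59 F [-1.3  2.9  4.6] w 0.462
t7.45 yaw 28.2 Mz -0.227 j6 -0.63 F [-0.7  3.2  5.1] w 0.458
t7.62 yaw 30.2 Mz -0.198 j6 -0.66 F [-0.3  5.   4.9] w 0.459
t7.78 yaw 32.2 Mz -0.182 j6 -0.70 F [-0.2  3.9  5.1] w 0.458
```

The notch is at yaw ≈20°, so the spacing is about 35.5°. The stop should come near yaw 58 or 94.

```bash
J="python3 -m jog"; C="python3 c.py 0.42"
$J '[[[0,0,0],-0.035,1],[[0,0,0],-0.07,1]]' >/dev/null && $C &&
$J '[[[0,0,0],-0.035,1],[[0,0,0],-0.07,1]]' >/dev/null && $C &&
$J '[[[0,0,0],-0.035,1],[[0,0,0],-0.07,1]]' >/dev/null && $C &&
$J '[[[0,0,0],-0.035,1],[[0,0,0],-0.07,1]]' >/dev/null && $C &&
$J '[[[0,0,0],-0.018,1],[[0,0,0],-0.035,1]]' >/dev/null && $C &&
$J '[[[0,0,0],-0.018,1],[[0,0,0],-0.035,1]]' >/dev/null && $C &&
$J '[[[0,0,0],-0.018,1],[[0,0,0],-0.035,1]]' >/dev/null && $C &&
$J '[[[0,0,0],-0.01,1],[[0,0,0],-0.018,1]]' >/dev/null && $C &&
$J '[[[0,0,0],-0.01,1],[[0,0,0],-0.018,1]]' >/dev/null && $C &&
$J '[[[0,0,0],-0.01,1],[[0,0,0],-0.018,1]]' >/dev/null && $C &&
$J '[[[0,0,0],-0.01,1],[[0,0,0],-0.018,1]]' >/dev/null && $C &&
$J '[[[0,0,0],-0.01,1],[[0,0,0],-0.018,1]]' >/dev/null && $C &&
$J '[[[0,0,0],-0.01,1],[[0,0,0],-0.018,1]]' >/dev/null && $C &&
$J '[[[0,0,0],-0.01,1],[[0,0,0],-0.018,1]]' >/dev/null && $C
```

```text
t7.95 yaw 36.3 Mz -0.098 j6 -0.77 F [0.  5.4 4.6] w 0.458
t8.12 yaw 40.3 Mz -0.063 j6 -0.84 F [0.8 5.9 5. ] w 0.460
t8.28 yaw 44.3 Mz 0.026 j6 -0.91 F [0.8 6.2 4.6] w 0.461
t8.45 yaw 48.3 Mz 0.101 j6 -0.98 F [1.4 6.8 4.2] w 0.461
t8.62 yaw 50.3 Mz 0.121 j6 -1.01 F [1.5 7.7 3.2] w 0.463
t8.78 yaw 52.3 Mz 0.188 j6 -1.05 F [1.3 7.8 3.3] w 0.460
t8.95 yaw 54.3 Mz 0.217 j6 -1.08 F [2.6 7.6 3.4] w 0.460
t9.12 yaw 55.3 Mz 0.132 j6 -1.10 F [2.  7.2 3.5] w 0.464
t9.28 yaw 56.3 Mz -0.045 j6 -1.12 F [2.7 7.8 4. ] w 0.462
t9.45 yaw 57.3 Mz -0.205 j6 -1.13 F [2.5 7.8 4.2] w 0.464
t9.62 yaw 58.3 Mz -0.334 j6 -1.15 F [2.3 8.7 3.6] w 0.461
t9.78 yaw 59.3 Mz -0.421 j6 -1.17 F [2.8 7.9 3.6] w 0.466
```

```bash
J="python3 -m jog"; C="python3 c.py 0.52"
$J '[[[0,0,0],-0.005,1],[[0,0,0],-0.009,1]]' >/dev/null && $C &&
$J '[[[0,0,0],-0.005,1],[[0,0,0],-0.009,1]]' >/dev/null && $C &&
$J '[[[0,0,0],-0.005,1],[[0,0,0],-0.009,1]]' >/dev/null && $C &&
$J '[[[0,0,0],-0.005,1],[[0,0,0],-0.009,1]]' >/dev/null && $C
```

```text
t9.95 yaw 59.8 Mz -0.386 j6 -1.18 F [2.4 9.4 3.2] w 0.463
t10.12 yaw 60.3 Mz -0.407 j6 -1.19 F [1.7 8.2 4.6] w 0.459
t10.28 yaw 60.8 Mz -0.455 j6 -1.20 F [2.5 8.7 3.6] w 0.459
t10.45 yaw 61.3 Mz -0.517 j6 -1.21 F [3.3 9.5 4. ] w 0.459
```

That is the end stop: the torque keeps rising at about 0.14 N m/° past the notch peak, reaching about 0.48 against the 0.9 limit. The first notch is at yaw ≈56 and the spacing is ≈36°, so click four should be near yaw −88. Now turning clockwise and counting.

```bash
J="python3 -m jog"; C="python3 c.py 0.45"
$J '[[[0,0,0],0.035,1],[[0,0,0],0.07,1]]' >/dev/null && $C &&
$J '[[[0,0,0],0.035,1],[[0,0,0],0.07,1]]' >/dev/null && $C &&
$J '[[[0,0,0],0.035,1],[[0,0,0],0.07,1]]' >/dev/null && $C &&
$J '[[[0,0,0],0.035,1],[[0,0,0],0.07,1]]' >/dev/null && $C &&
$J '[[[0,0,0],0.035,1],[[0,0,0],0.07,1]]' >/dev/null && $C &&
$J '[[[0,0,0],0.035,1],[[0,0,0],0.07,1]]' >/dev/null && $C &&
$J '[[[0,0,0],0.035,1],[[0,0,0],0.07,1]]' >/dev/null && $C &&
$J '[[[0,0,0],0.035,1],[[0,0,0],0.07,1]]' >/dev/null && $C &&
$J '[[[0,0,0],0.035,1],[[0,0,0],0.07,1]]' >/dev/null && $C &&
$J '[[[0,0,0],0.035,1],[[0,0,0],0.07,1]]' >/dev/null && $C &&
$J '[[[0,0,0],0.035,1],[[0,0,0],0.07,1]]' >/dev/null && $C &&
$J '[[[0,0,0],0.035,1],[[0,0,0],0.07,1]]' >/dev/null && $C &&
$J '[[[0,0,0],0.035,1],[[0,0,0],0.07,1]]' >/dev/null && $C &&
$J '[[[0,0,0],0.035,1],[[0,0,0],0.07,1]]' >/dev/null && $C &&
$J '[[[0,0,0],0.035,1],[[0,0,0],0.07,1]]' >/dev/null && $C &&
$J '[[[0,0,0],0.035,1],[[0,0,0],0.07,1]]' >/dev/null && $C &&
$J '[[[0,0,0],0.035,1],[[0,0,0],0.07,1]]' >/dev/null && $C &&
$J '[[[0,0,0],0.035,1],[[0,0,0],0.07,1]]' >/dev/null && $C &&
$J '[[[0,0,0],0.035,1],[[0,0,0],0.07,1]]' >/dev/null && $C &&
$J '[[[0,0,0],0.035,1],[[0,0,0],0.07,1]]' >/dev/null && $C
```

```text
t10.62 yaw 57.3 Mz -0.073 j6 -1.13 F [2.7 7.6 4. ] w 0.460
t10.78 yaw 53.4 Mz 0.353 j6 -1.07 F [1.1 7.3 4. ] w 0.465
t10.95 yaw 49.4 Mz 0.249 j6 -1.00 F [1.5 6.7 4.9] w 0.460
t11.12 yaw 45.4 Mz 0.206 j6 -0.93 F [1.1 6.8 4.4] w 0.458
t11.28 yaw 41.4 Mz 0.133 j6 -0.86 F [1.2 5.7 4.4] w 0.458
t11.45 yaw 37.4 Mz 0.065 j6 -0.79 F [0.  5.2 5.1] w 0.461
t11.62 yaw 33.3 Mz -0.055 j6 -0.72 F [-0.6  5.2  5.4] w 0.465
t11.78 yaw 29.3 Mz -0.095 j6 -0.64 F [-0.5  5.2  5.8] w 0.459
t11.95 yaw 25.3 Mz -0.196 j6 -0.57 F [-0.5  3.   6.7] w 0.457
t12.12 yaw 21.3 Mz -0.037 j6 -0.50 F [-0.3  4.1  6.4] w 0.461
t12.28 yaw 17.4 Mz 0.344 j6 -0.44 F [-1.1  3.8  6.2] w 0.462
t12.45 yaw 13.4 Mz 0.254 j6 -0.37 F [-0.9  2.7  7. ] w 0.456
t12.62 yaw 9.4 Mz 0.207 j6 -0.30 F [-1.6  3.3  6.3] w 0.458
t12.78 yaw 5.3 Mz 0.177 j6 -0.23 F [-1.2  1.6  7.4] w 0.461
t12.95 yaw 1.3 Mz 0.025 j6 -0.16 F [-1.7  3.2  6.7] w 0.460
t13.12 yaw -2.7 Mz -0.011 j6 -0.09 F [-1.5  2.9  8.3] w 0.461
t13.28 yaw -6.7 Mz -0.114 j6 -0.01 F [-1.9  2.9  7.8] w 0.459
t13.45 yaw -10.8 Mz -0.119 j6 0.06 F [-2.6  2.9  8.4] w 0.459
t13.62 yaw -14.8 Mz -0.016 j6 0.13 F [-3.5  2.3  9.2] w 0.459
t13.78 yaw -18.7 Mz 0.356 j6 0.19 F [-3.   3.1  8.6] w 0.462
```

Notch crossings are at 57 (none), 21 (click 1) and −15 (click 2). Click 3 should come near −51 and click 4 near −87.

```bash
J="python3 -m jog"; C="python3 c.py 0.45"
$J '[[[0,0,0],0.035,1],[[0,0,0],0.07,1]]' >/dev/null && $C &&
$J '[[[0,0,0],0.035,1],[[0,0,0],0.07,1]]' >/dev/null && $C &&
$J '[[[0,0,0],0.035,1],[[0,0,0],0.07,1]]' >/dev/null && $C &&
$J '[[[0,0,0],0.035,1],[[0,0,0],0.07,1]]' >/dev/null && $C &&
$J '[[[0,0,0],0.035,1],[[0,0,0],0.07,1]]' >/dev/null && $C &&
$J '[[[0,0,0],0.035,1],[[0,0,0],0.07,1]]' >/dev/null && $C &&
$J '[[[0,0,0],0.035,1],[[0,0,0],0.07,1]]' >/dev/null && $C &&
$J '[[[0,0,0],0.035,1],[[0,0,0],0.07,1]]' >/dev/null && $C &&
$J '[[[0,0,0],0.035,1],[[0,0,0],0.07,1]]' >/dev/null && $C &&
$J '[[[0,0,0],0.035,1],[[0,0,0],0.07,1]]' >/dev/null && $C &&
$J '[[[0,0,0],0.035,1],[[0,0,0],0.07,1]]' >/dev/null && $C &&
$J '[[[0,0,0],0.035,1],[[0,0,0],0.07,1]]' >/dev/null && $C &&
$J '[[[0,0,0],0.035,1],[[0,0,0],0.07,1]]' >/dev/null && $C &&
$J '[[[0,0,0],0.035,1],[[0,0,0],0.07,1]]' >/dev/null && $C &&
$J '[[[0,0,0],0.035,1],[[0,0,0],0.07,1]]' >/dev/null && $C &&
$J '[[[0,0,0],0.035,1],[[0,0,0],0.07,1]]' >/dev/null && $C
```

```text
t13.95 yaw -22.7 Mz 0.293 j6 0.26 F [-3.8  3.1  9.2] w 0.458
t14.12 yaw -26.7 Mz 0.180 j6 0.33 F [-4.3  2.3  9.7] w 0.460
t14.28 yaw -30.7 Mz 0.165 j6 0.40 F [-4.8  2.7 10.1] w 0.460
t14.45 yaw -34.8 Mz 0.004 j6 0.47 F [-4.9  3.9  9.8] w 0.460
t14.62 yaw -38.8 Mz 0.017 j6 0.54 F [-4.5  3.2 10.2] w 0.461
t14.78 yaw -42.9 Mz -0.080 j6 0.62 F [-4.9  4.6 10.9] w 0.460
t14.95 yaw -46.9 Mz -0.098 j6 0.69 F [-5.2  5.  11.2] w 0.458
t15.12 yaw -50.9 Mz -0.007 j6 0.76 F [-4.9  6.8 11. ] w 0.462
t15.28 yaw -54.8 Mz 0.339 j6 0.82 F [-6.4  7.  12.4] w 0.460
t15.45 yaw -58.8 Mz 0.272 j6 0.89 F [-4.8  6.9 11.3] w 0.463
t15.62 yaw -62.8 Mz 0.187 j6 0.96 F [-6.2  7.1 11.7] w 0.460
t15.78 yaw -66.9 Mz 0.158 j6 1.03 F [-4.7  7.7 11.5] w 0.459
t15.95 yaw -70.9 Mz 0.087 j6 1.10 F [-4.9  7.7 11.6] w 0.459
t16.12 yaw -75.0 Mz 0.031 j6 1.17 F [-6.7  8.7 12.4] w 0.459
t16.28 yaw -79.0 Mz -0.042 j6 1.25 F [-4.9  9.7 12.1] w 0.461
t16.45 yaw -83.0 Mz -0.075 j6 1.32 F [-6.2  9.9 12.3] w 0.456
```

Click 3 passed at −51. Now the last 4° into click 4, then I let the torque settle.

```bash
J="python3 -m jog"; C="python3 c.py 0.3"
$J '[[[0,0,0],0.018,1],[[0,0,0],0.035,1]]' >/dev/null && $C &&
$J '[[[0,0,0],0.018,1],[[0,0,0],0.035,1],[[0,0,0],0.035,1]]' >/dev/null && $C &&
$J '[[[0,0,0],0.009,1],[[0,0,0],0.009,1]]' >/dev/null && $C
```

```text
t16.62 yaw -85.0 Mz -0.164 j6 1.35 F [-5.9 10.5 12. ] w 0.459
t16.87 yaw -87.0 Mz -0.118 j6 1.38 F [-4.4 10.7 12.5] w 0.460
t17.03 yaw -87.5 Mz -0.046 j6 1.39 F [-4.8 10.1 12.2] w 0.458
```

```bash
python3 -m jog '[[[0,0,0],0,0.5],[[0,0,0],0,0.3],[[0,0,0],0,0.1],[[0,0,0],0,0],[[0,0,0],0,0],[[0,0,0],0,0],[[0,0,0],0,0]]'
python3 -m jog '[[[-0.015,0,0],0,0],[[-0.035,0,0],0,0],[[-0.06,0,0],0,0],[[-0.08,0,0],0,0.5],[[-0.08,0,0],0,1],[[-0.08,0,0],0,1]]'
python3 -c "
from h import *
s=robot.read_state();R=cv2.Rodrigues(np.array(s['tool_rot'],float))[0];print(R.round(3),s['ee_pos'],s['grip_width'])
print(R.T@(np.array([.569,-.069,.12])-s['ee_pos']))"
```

```text
clock: 17.62
ee_pos: [0.5545, 0.0375, 0.0662]
tool_rot: [2.199, 0.049, -2.199]
wrist_force: [0.5, -0.6, -0.1]
grip_width: 0.998
clock: 18.12
ee_pos: [0.5551, 0.0377, 0.1474]
tool_rot: [2.202, 0.049, -2.195]
wrist_force: [0.7, 0.3, 0.0]
grip_width: 0.604
[[ 0.003  0.045 -0.999]
 [-0.001 -0.999 -0.045]
 [-1.     0.001 -0.003]] [0.55512341 0.03769073 0.14743227] 0.6040212680248228
[ 0.02752873  0.10718763 -0.00899899]
```

```bash
python3 -m jog '[[[0,0.03,-0.009],0,1],[[0,0.06,-0.009],0,1],[[0,0.09,-0.009],0,1],[[0,0.107,-0.009],0,1],[[0.02,0.107,-0.009],0,1],[[0.04,0.107,-0.009],0,1],[[0.042,0.107,-0.009],0,1],[[0.042,0.107,-0.009],0,1]]'
python3 -c "
from h import *
a=robot.snapshot('side')[110:230,250:390];b=robot.snapshot('top')[155:275,200:340]
cv2.imwrite('pics/s2.png',np.clip(1.5*cv2.resize(np.hstack([a,b]),None,fx=2.85,fy=2.85,interpolation=cv2.INTER_CUBIC).astype(float),0,255).astype(np.uint8))"
```

```text
clock: 18.78
ee_pos: [0.5661, -0.0682, 0.102]
tool_rot: [2.194, 0.051, -2.206]
wrist_force: [-0.3, 0.0, 0.3]
grip_width: -0.005
```

View pics/s2.png

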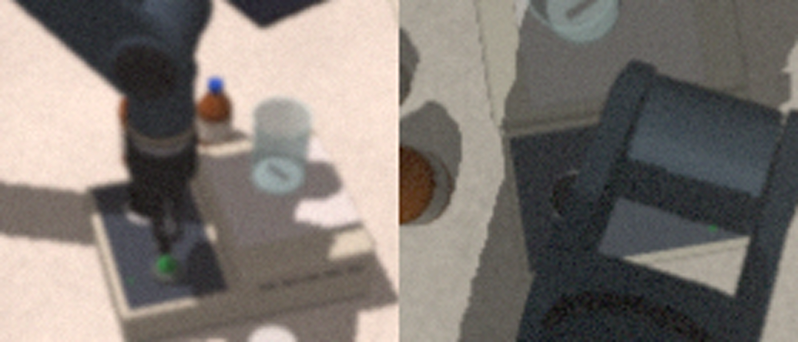

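The left crop shows the closed fingertips (163,248) directly above the green key (166,265). Next I press down stepwise while watching Fz.

```bash
J="python3 -m jog"; C="python3 c.py 9"
$J '[[[0.008,0,-0.002],0,1],[[0.016,0,-0.002],0,1],[[0.016,0,-0.002],0,1]]' && 
$J '[[[0.001,0,0],0,1],[[0.002,0,0],0,1]]' && 
$J '[[[0.001,0,0],0,1],[[0.002,0,0],0,1]]' && 
$J '[[[0.001,0,0],0,1],[[0.002,0,0],0,1]]' |grep -v rot
```

```text
clock: 19.13
ee_pos: [0.5695, -0.0681, 0.0873]
tool_rot: [2.197, 0.05, -2.201]
wrist_force: [-0.3, 1.0, 0.0]
grip_width: 0.0
clock: 19.3
ee_pos: [0.5702, -0.0684, 0.0863]
tool_rot: [2.199, 0.049, -2.198]
wrist_force: [-0.1, 1.1, 0.2]
grip_width: 0.002
clock: 19.47
ee_pos: [0.5702, -0.0685, 0.0845]
tool_rot: [2.199, 0.049, -2.198]
wrist_force: [-0.5, -0.5, -0.5]
grip_width: -0.001
clock: 19.63
ee_pos: [0.5702, -0.0685, 0.0825]
wrist_force: [-0.2, 0.4, 1.4]
grip_width: 0.003
```

```bash
J="python3 -m jog"
$J '[[[0.001,0,0],0,1],[[0.002,0,0],0,1]]' |egrep 'ee_pos|force' && 
$J '[[[0.001,0,0],0,1],[[0.002,0,0],0,1]]' |egrep 'ee_pos|force' && 
$J '[[[0.001,0,0],0,1],[[0.001,0,0],0,1],[[0.001,0,0],0,1]]' |egrep 'ee_pos|force'
```

```text
ee_pos: [0.5702, -0.0686, 0.0806]
wrist_force: [-0.7, 0.9, 2.9]
ee_pos: [0.5702, -0.0686, 0.0786]
wrist_force: [-1.1, -0.2, 4.7]
ee_pos: [0.5702, -0.0686, 0.0781]
wrist_force: [-1.7, -0.2, 7.7]
```

The key is bottoming: the force is jumping and motion has stalled near 0.078. I'll go slightly further to be sure, then lift clear.

```bash
J="python3 -m jog"
$J '[[[0.001,0,0],0,1],[[0.002,0,0],0,1],[[0.002,0,0],0,1],[[0.002,0,0],0,1]]'
$J '[[[-0.005,0,0],0,1],[[-0.012,0,0],0,1],[[-0.03,0,0],0,1],[[-0.06,0,0],0,1],[[-0.1,0,0],0,1],[[-0.13,0,0],0,1],[[-0.16,0,0],0,1],[[-0.16,0,0.04],0,1],[[-0.16,0,0.08],0,1],[[-0.16,0,0.12],0,1],[[-0.16,0,0.15],0,1],[[-0.16,0,0.15],0,1],[[-0.16,0,0.15],0,1]]'
python3 -c "
from h import *
st()
a=robot.snapshot('side')[110:320,230:400];b=robot.snapshot('top')[110:260,170:350]
im=np.zeros((600,800,3),np.uint8);a=cv2.resize(a,None,fx=2.3,fy=2.3);b=cv2.resize(b,None,fx=2.2,fy=2.2)
im[:a.shape[0],:a.shape[1]]=a;im[:b.shape[0],400:400+b.shape[1]]=b
cv2.imwrite('pics/s3.png',im)"
```

```text
clock: 20.55
ee_pos: [0.5703, -0.0686, 0.0778]
tool_rot: [2.2, 0.049, -2.197]
wrist_force: [-4.4, 0.2, 19.6]
grip_width: 0.0
clock: 21.63
ee_pos: [0.4187, -0.0749, 0.2353]
tool_rot: [2.199, 0.048, -2.2]
wrist_force: [0.5, -0.6, 1.0]
grip_width: 0.001
clock 21.6333
qpos [-4.4120e-01  2.5310e-01  1.9027e+00  1.0000e-04  9.8630e-01  1.0860e+00]
dq [ 0.0149  0.034  -0.0835  0.0035 -0.0164  0.004 ]
effort [ 3.72000e-02 -2.85155e+01 -1.32283e+01 -3.05000e-02  2.35800e-01
 -1.99000e-02]
ee_pos [ 0.4187 -0.0749  0.2353]
tool_rot [ 2.199   0.0483 -2.2001]
wrist_force [ 0.5122 -0.64    1.003 ]
moment [-0.0267  0.0286 -0.0324]
grip_width 0.0007
```

View pics/s3.png

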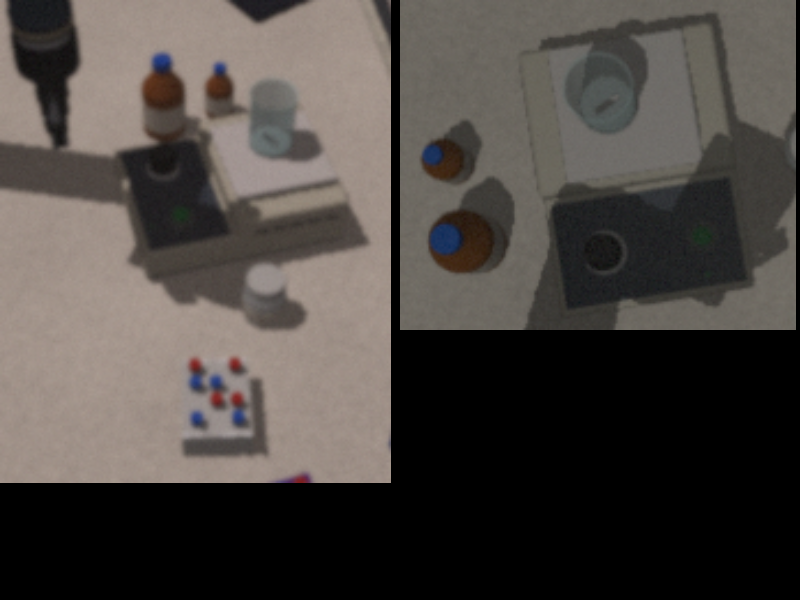

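The robot is clear of everything. The beaker, bottles, jar and rack stand as they did at the start, and the knob (605,252) and key (702,237) are untouched. Handing in.

```bash
python3 -c "
from workcell import robot
print(robot.job_done())"
```

```text
the job is handed in; nothing more can be done
None
```

The job is done and handed in at about 21.7 s of the 72 s allowed; no verdict was reported.

- **End stop:** I turned the selector anticlockwise until the torque kept rising at about 0.14 N m per degree past the notch peak. The highest reading there was about 0.52 N m, against the 0.9 N m that harms the switch.
- **Four clicks:** Turning clockwise, the torque changed sign at tool angles of about 57° (the first notch, which counts as none), 21°, −15° and −51°. It was back near zero at −87.5°, where I let go. That is four clicks of about 36° each.
- **Start key:** I then pressed it until it stopped, with the tip about 5 mm below the key's rest height and 19.6 N on the wrist. Then I lifted clear. The release was not measured; I only saw the key in the picture afterwards.
- **Last checks:** After the retreat the wrist force was only about 1 N, so nothing was being touched. The last picture shows the beaker, bottles, jar and white rack where they were.

The knob carries no mark, so its resting in click four is known only from the torque and angle, not seen. I did not feel it again after letting go. No check failed or disagreed.

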